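# Load a microplate under the plate reader's head and open its filter slider one click

## Robot

A 6-joint arm with a two-finger parallel gripper is mounted at the origin on the work surface. World frame = base frame: x ahead of the robot, y to its left, z up, the work surface at z = 0. Lengths are in m, angles in degrees, forces in N, time in s.
With the tool pointing down it reaches from about 0.4 to 0.825 m from the base axis. Payload 7 kg.
Tool frame: the origin (TCP) lies between the finger pads; the fingertips stand 19 mm ahead of it and the grasp point (between the pads) is the TCP; z points along the fingers, y is the line along which they close (so a half turn about z gives the same grasp; the last joint's range is limited). The gripper opens to 88 mm and grips with 3 to 60 N. Pads are 19 mm wide; open, the fingers measure 130 mm over their backs; the gripper's body (78 mm by 193 mm) begins 47 mm behind the grasp point.
Start: joints at [-57.29, 20.546, 0.682, 0, -70.136, -16.507], TCP at [0.188, -0.648, 0.246] pointing down, gripper open.
Joint ranges: [-176.03, 176.03], [-82.01, 121.73], [-58.28, 71.71], [-173.87, 95.51], [-174.79, -0.11], [-173.66, 173.66]. Speed limits (degrees/s): [136.94, 136.94, 172.46, 180, 180, 180].

## Interface

Orientations are given as [roll, pitch, yaw] about the fixed x, y, z axes, in that order (R = Rz(yaw) Ry(pitch) Rx(roll)).
In Python, from plant import get_obs, snapshot, close_job, spot_in, spot_point gives the robot as it stands.
- The arm moves only by the tool play_rows, never from a script. Its argument "plan" is a list of rows, each a list of 6 numbers: the shift along the tool's x, y, z in cm, then the turn, a rotation vector about the tool's x, y, z in degrees. A call has 1 to 20 rows; each row shifts and turns the commanded pose from where the row before left it, along the tool's axes as they then stand; what a row does not reach is not made up. A row lasts 1/12 s, in which the tool goes at most 41.7 mm and 7.16 degrees, less where a joint would pass 70% of its speed; a pose out of reach is approached as far as the arm can. A call is refused whole if a number of a shift passes 4.17 or a number of a turn 7.16, either way. A call with a gripper value outside its range is refused whole. "grip" is the finger opening in cm, from 0 to 8.76, set as the call begins (left out, the last holds). The fingers move at their own pace and stop on an object; the grip force is fixed at half the most. Time passes only in rows, so rows that do not move let the fingers close. It gives the time, the measured TCP pose, the force, the opening and the grip force at its end, in the units of the state.
- get_obs(): the state, without advancing time (a new reading comes with each control period).
- snapshot(name): name is "scene" or "top" or "wrist"; returns a dict with "frame" (400x640x3 uint8, red, green, blue), "fx", "fy", "cx", "cy" (pixels), "k1" (the pictures are not rectified: a ray, as slopes to the right and down, at radius r is drawn at 1 + k1 r^2 times it, then the intrinsics apply), "position" and "attitude" of the camera in the world. Camera axes: x right, y down, z forward; pixel columns grow to the right and rows downward; lengths in m; the calibration is good to about 2 mm. A picture is of the moment at which its call begins. There is no depth.
- close_job(): hands the job in; it is judged then, once.
Trained networks look in the newest picture that a camera, given by its name, has taken for a name from the list of things; names that differ only in an ending like _2 or _b are one class to them, and where a whole thing is asked for, a point or a joint stands for the part that bears it (a point fixed in the world has none). Each returns a list of dicts, best first, with "score" (0 to 1); they miss things now and then, are a little off and sometimes report something else, mostly with a low value. They report only what shows in the picture. A call takes as long as a camera call. They do not tell look-alikes from the thing itself.
- spot_in(camera, thing): "position" ([x, y, z] in m, in world coordinates, good to about 4 mm: the middle of the surface that is visible of it).
- spot_point(camera, thing): "position" ([x, y, z] in m, in world coordinates, good to about 4 mm: a listed point, or the origin of a listed thing).
The state is a dict: "clock": time; "joint_pos": joint angles; "qvel": joint speeds; "tau": joint torques, N m; "tool_pos": TCP position; "orientation": TCP orientation; "force": force on the tool from outside, world axes, zero at the start; "moment": the same for the moment, N m; "opening": finger opening in m; "gripper_force": force on a finger pad.
Only numpy, scipy, OpenCV 4.12 (cv2) and the standard library are available. Lean on these libraries where they do the work, as an engineer would, in place of code of your own. Each camera call takes 0.05 s, during which the arm holds its last target. There are 200 camera calls.

## Task

The microplate lies askew on the loading deck of the plate reader. Push it, flat on the deck, between the guides and under the low reading head until it is square and fully home against the back stop, and only then slide the blue-gripped filter slider on top of the head inwards by one click, from its closed end stop to the middle stop. Leave both there, let go, and do not disturb the vial rack, tip box or bottle.

Things in the scene. Friction and masses are not known exactly. Their poses are not given: they have to be found in the camera images.
- reader: Microplate reader, fixed to the bench: grey base 350 x 210 mm with dark deck, white reading head bridging it. Origin on the bench top under the optical axis; x = direction of pushing in, y = side of the blue grip, z up. Reader frame below, mm: deck surface z 20, x -232 to 118, y +-105. Plate home: its origin at x 0, y 0, z 20, long side along x; then its near end sticks out 40 before the head.
- guides (a point): Centre of the mouth of the guides, on the deck (reader x -86, y 0, z 20 mm), axes as the reader's. Two aluminium rails, z 20 to 32, inner faces at y +-44.25 from x -48 to 62; before them lead-ins of the same height flare out to y +-62 at x -86.
- head (a point): Centre of the head's underside (reader x 8, y 0, z 39 mm; 4.6 mm above a plate's top), axes as the reader's. White head x -24 to 40, y +-105, top z 95, on columns outside the rails. On top: aluminium ways to z 105 (x +-20) in which the slider runs, and on the optical axis a black detector can, radius 17, mount 40 x 38, top z 143.
- back_stop (a point): Middle of the foot of the back stop's face, where the plate's far end comes to rest (reader x 64, y 0, z 20 mm), axes as the reader's. Aluminium block y +-30, up to z 36, seen beyond the head; behind it a low white box, x 81 to 115, top z 50.
- plate: White 96-well microplate, loose, 127.8 x 85.5 x 14.4 mm, about 90 g, slippery (friction about 0.3), too wide to grasp. Origin: centre of its underside; x along its long side, z up. It starts flat on the deck before the lead-ins, up to 0.18 rad askew, 150 to 160 mm short of home. It takes under 5 N to push along. Either end may lead.
- filter_slider (a joint): Travel (m) of the filter slider, a dark bar across the head's top along reader y. 0 = closed (grip farthest out, reader y +92 mm), 0.025 = middle stop (green dot, grip at y +67), 0.050 = innermost (orange dot, y +42); grows towards -y, to the detector can. A spring ball holds each stop: about 7 N to break out, 1.5 N between stops; let go within 3 mm of a stop it is drawn in.
- slider_grip (a point): Centre of the upright blue grip tab of the slider, at reader x 0, z 126 mm; moves with it, axes as the reader's. Tab 14 mm thick along y, 26 mm along x, z 104 to 142. Pinch it from above across the 14 mm (fingers closing along reader y, fingertips kept above z 107) or push it.
- vial_rack: Bystander, loose: clear rack 132 x 101 mm holding twelve capped glass vials, 71 mm high, beside the reader on its +y side. Origin: centre of its underside.
- tip_box: Bystander, loose: blue pipette-tip box 122 x 83 x 54 mm, beside the reader on its -y side. Origin: centre of its underside.
- bottle: Bystander, loose: white bottle with blue cap, diameter 60 mm, 145 mm high, beside the loading deck on the reader's +y side. Origin: centre of its underside.
Things that resemble listed ones, but are neither listed nor needed, are in the scene too. There is more than one size of the plate; the job needs the middle-sized.

How it is judged:
By the outcome, as a careful person would: the job done as asked, in the order asked, and still so for the second after the job is handed in, with the robot touching nothing.
It also fails if it takes over 43 s, if anything falls off the work surface, if the arm or the gripper's body presses on something with over 40 N, if the wrist force passes 120 N, or if a joint passes its speed limit or range.

## Working session

There is one attempt and no reset: what is moved stays moved. The work goes in short steps, Python scripts to look and compute and a tool call to move; the robot and the scene stay as the last step left them, time stands still between calls to the robot, and variables do not carry over. Pictures are saved under pics/ and viewed, at most 10 in all, crops included, and the job is handed in when it is done.

Besides the shell and the picture viewer there is one more tool, called after "Call:" by a JSON object that holds its "op" and its "data". play_rows: Moves the arm, as the interface text tells. Its arguments: {"type":"object","properties":{"plan":{"type":"array","items":{"type":"array","items":{"type":"number"}}},"grip":{"type":"number"}},"required":["plan"]}

```bash
mkdir -p pics; ls; cat > h.py <<'E'
import numpy as np, cv2
from plant import *
def save(cam,name):
    s=snapshot(cam); cv2.imwrite(f'pics/{name}.png',s['frame'][:,:,::-1].copy()); return s
E
python3 - <<'E'
from h import *
o=get_obs(); print(o['clock'],o['tool_pos'],o['orientation'])
for c in ('scene','top'):
    s=save(c,c+'0'); print(c,s['fx'],s['cx'],s['cy'],s['k1'],s['position'],np.round(s['attitude'],3).tolist())
    for t in ('reader','guides','head','back_stop','plate','slider_grip','vial_rack','tip_box','bottle'):
        print(t,[(np.round(d['position'],3).tolist(),round(d['score'],2)) for d in spot_point(c,t)[:4]])
E
```

```text
pics
0.0 [ 0.18819378 -0.64774403  0.24460061] [ 1.79902623e+02 -8.39800789e-03 -1.63805055e+02]
scene 383.1789207655775 320.57222831896587 200.10033242923598 -0.0907696057248112 [1.10923511 0.06765002 0.91581075] [-144.3, 0.404, 96.628]
reader [([0.664, -0.044, -0.001], 0.63)]
guides [([0.576, -0.029, 0.024], 0.94)]
head [([0.628, -0.248, -0.001], 0.71), ([0.671, -0.045, 0.038], 0.69)]
back_stop []
plate [([0.326, -0.143, 0.003], 0.93), ([0.33, 0.234, 0.002], 0.91), ([0.518, -0.013, 0.016], 0.83), ([0.631, -0.247, -0.001], 0.52)]
slider_grip [([0.679, 0.05, 0.125], 0.71)]
vial_rack [([0.72, 0.171, 0.001], 0.73), ([0.671, -0.044, 0.038], 0.69)]
tip_box [([0.631, -0.249, 0.0], 0.71)]
bottle [([0.511, 0.221, 0.001], 0.55), ([0.664, -0.044, -0.0], 0.3)]
top 390.1259661629904 320.44492822730155 201.90223172744993 -0.09603463430620882 [ 0.34652465 -0.01632874  0.89985512] [-166.173, -0.151, -83.566]
reader [([0.661, -0.042, 0.004], 0.71)]
guides [([0.677, 0.046, 0.128], 0.75), ([0.576, -0.027, 0.02], 0.71), ([0.661, -0.042, 0.001], 0.62)]
head [([0.669, -0.046, 0.038], 0.86), ([0.513, 0.226, 0.0], 0.23)]
back_stop [([0.728, -0.053, 0.02], 0.71)]
plate [([0.334, 0.236, 0.003], 0.82), ([0.517, -0.012, 0.021], 0.55)]
slider_grip [([0.676, 0.047, 0.122], 0.74)]
vial_rack [([0.713, 0.17, -0.001], 0.91)]
tip_box []
bottle [([0.515, 0.222, -0.001], 0.61), ([0.726, -0.05, 0.02], 0.51)]
```

```bash
python3 -c "
import cv2,numpy as np
a=cv2.imread('pics/scene0.png');b=cv2.imread('pics/top0.png')
cv2.imwrite('pics/both.png',cv2.resize(np.vstack([a,b]),(480,600)))"
```

```text
(no output)
```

View pics/top0.png

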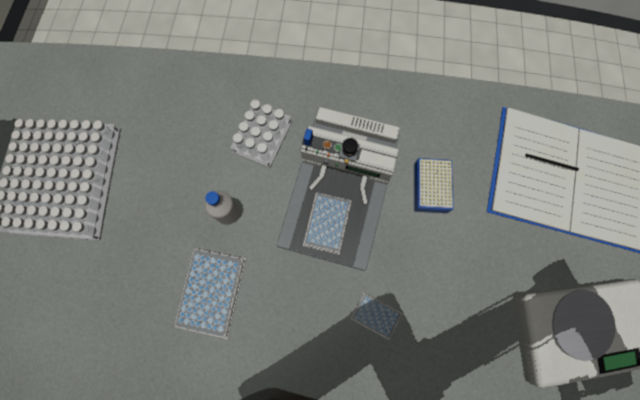

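View pics/scene0.png

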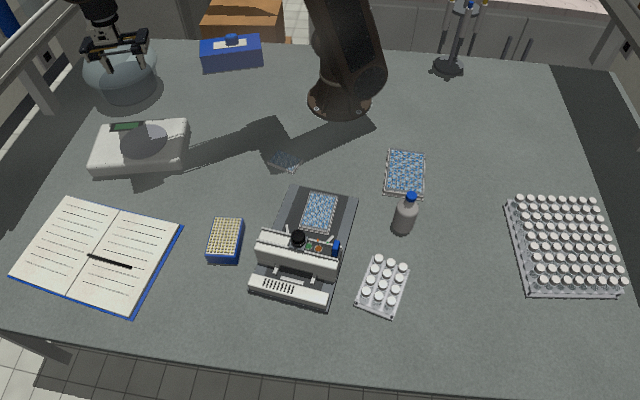

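```bash
cat >> h.py <<'E'
from scipy.spatial.transform import Rotation as Ro
def proj(s,P):
    R=Ro.from_euler('xyz',s['attitude'],degrees=True).as_matrix()
    c=(np.atleast_2d(P)-s['position'])@R; u=c[:,:2]/c[:,2:]
    u=u*(1+s['k1']*(u**2).sum(1,keepdims=True))
    return u*[s['fx'],s['fy']]+[s['cx'],s['cy']]
def rd(pose,P):  # reader mm -> world m
    x,y,a=pose; c,n=np.cos(a),np.sin(a); P=np.atleast_2d(P)/1000.
    return np.c_[x+c*P[:,0]-n*P[:,1],y+n*P[:,0]+c*P[:,1],P[:,2]]
def draw(s,img,P,col,k):
    p=(proj(s,P)*k).astype(np.int32); cv2.polylines(img,[p],True,col,1)
E
python3 - <<'E'
from h import *
from scipy.optimize import least_squares
A=[(-86,0,20),(8,0,39),(64,0,20),(0,92,126),(0,0,0)]
W=np.array([(.576,-.028),(.670,-.0455),(.7275,-.0525),(.6775,.0485),(.6625,-.043)])
f=least_squares(lambda p:(rd(p,A)[:,:2]-W).ravel(),[.66,-.043,-.16]); p=f.x
print(p,np.degrees(p[2]),np.round(f.fun*1000,1))
np.save('pose.npy',p)
out=[]
for c,(x0,y0) in (('top',(250,90)),('scene',(240,170))):
    s=snapshot(c); k=4
    print(c,[(np.round(d['position'],4).tolist(),round(d['score'],2)) for d in spot_in(c,'plate')])
    im=cv2.resize(s['frame'][:,:,::-1].copy(),None,fx=k,fy=k,interpolation=cv2.INTER_CUBIC)
    draw(s,im,rd(p,[(-232,-105,20),(118,-105,20),(118,105,20),(-232,105,20)]),(0,255,0),k)
    draw(s,im,rd(p,[(-24,-105,95),(40,-105,95),(40,105,95),(-24,105,95)]),(0,0,255),k)
    draw(s,im,rd(p,[(-13,85,142),(13,85,142),(13,99,142),(-13,99,142)]),(0,255,255),k)
    draw(s,im,rd(p,[(-219,-43,34),(-91,-43,34),(-91,43,34),(-219,43,34)]),(255,0,255),k)
    out.append(im[y0*k:y0*k+190*k,x0*k:x0*k+ (170*k if c=='top' else 130*k)])
im=np.hstack([cv2.resize(o,None,fx=600/760,fy=600/760) for o in out]); print(im.shape)
cv2.imwrite('pics/ov.png',im[:,:] if im.shape[1]<=800 else cv2.resize(im,(800,int(600*800/im.shape[1]))))
E
```

```text
[ 0.66247828 -0.0427105  -0.16292865] -9.335124203874694 [ 1.6 -0.8  0.4  1.5 -1.9 -0.6 -0.1 -0.4 -0.   0.3]
top [([0.3152, -0.1469, 0.0117], 0.85), ([0.511, -0.0122, 0.0369], 0.81), ([0.3287, 0.2276, 0.0201], 0.75)]
scene [([0.3408, 0.2275, 0.0212], 0.9), ([0.5264, -0.0122, 0.0345], 0.66), ([0.3336, -0.1438, 0.0115], 0.65)]
(600, 948, 3)
```

View pics/ov.png

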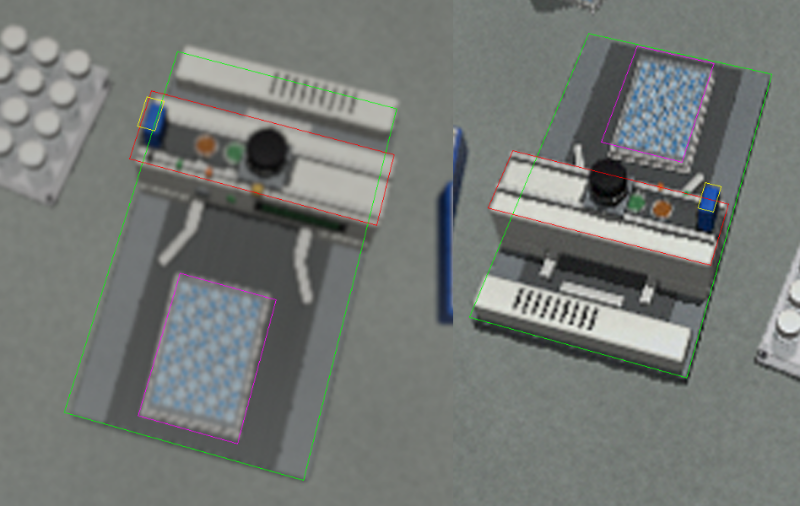

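The overlay confirms the reader pose (yaw about -9.3°). The middle-sized plate lies on the deck around reader x -155, only slightly askew. Next I approach behind its near end.

Call:
{"op": "play_rows", "data": {"plan": [[0, 0, 0, 0, 0, 6.37], [0, 0, 0, 0, 0, 6.37], [0, 0, 0, 0, 0, 6.37], [0, 0, 0, 0, 0, 6.37], [-3.2, 2, 0, 0, 0, 0], [-3.2, 2, 0, 0, 0, 0], [-3.2, 2, 0, 0, 0, 0], [-3.2, 2, 0, 0, 0, 0], [0, 3.9, 0, 0, 0, 0], [0, 3.9, 0, 0, 0, 0], [0, 3.9, 0, 0, 0, 0], [0, 3.9, 0, 0, 0, 0], [0, 3.9, 0, 0, 0, 0], [0, 3.9, 0, 0, 0, 0], [0, 3.9, 0, 0, 0, 0], [0, 3.9, 0, 0, 0, 0], [0, 3.9, 0, 0, 0, 0], [0, 3.9, 0, 0, 0, 0], [0, 3.9, 0, 0, 0, 0], [0, 3.9, 0, 0, 0, 0]], "grip": 4.5}}

```text
clock: 2.87
tool_pos: [0.4029, -0.1262, 0.246]
orientation: [180.0, 0.1, 170.7]
force: [1.7, -0.1, -0.5]
opening: 0.0452
gripper_force: 0.0
```

```bash
cat >> h.py <<'E'
def st():
    o=get_obs(); p=np.load('pose.npy'); d=o['tool_pos'][:2]-p[:2]; c,n=np.cos(p[2]),np.sin(p[2])
    print('t',round(o['clock'],2),'reader mm',np.round([(c*d[0]+n*d[1])*1e3,(-n*d[0]+c*d[1])*1e3,o['tool_pos'][2]*1e3],1),
     'ori',np.round(o['orientation'],2),'yaw goal',round(np.degrees(p[2])+180,2),'F',np.round(o['force'],1),'op',o['opening'])
E
python3 -c "from h import *; st()"
```

```text
t 2.87 reader mm [-242.6 -124.5  246. ] ori [1.7998e+02 7.0000e-02 1.7072e+02] yaw goal 170.66 F [ 1.7 -0.1 -0.5] op 0.04519133021273026
```

Call:
{"op": "play_rows", "data": {"plan": [[0, 4.1, 0, 0, 0, 0], [0, 4.1, 0, 0, 0, 0], [0, 4.1, 0, 0, 0, 0], [0, 0.2, 3.7, 0, 0, 0], [0, 0, 3.7, 0, 0, 0], [0, 0, 3.7, 0, 0, 0], [0, 0, 3.7, 0, 0, 0], [0, 0, 3.0, 0, 0, 0], [0, 0, 2.0, 0, 0, 0], [0, 0, 0.3, 0, 0, 0], [0, 0, 0, 0, 0, 0]]}}

```text
clock: 3.78
tool_pos: [0.4226, -0.0049, 0.0439]
orientation: [-179.9, -0.1, 170.7]
force: [-0.2, 0.1, 0.9]
opening: 0.0448
gripper_force: 0.0
```

```bash
python3 - <<'E'
from h import *
st(); s=snapshot('scene'); cv2.imwrite('pics/pre.png',cv2.resize(s['frame'][170:300,240:400,::-1],None,fx=4,fy=4,interpolation=cv2.INTER_CUBIC))
E
```

```text
t 3.78 reader mm [-242.9   -1.6   43.9] ori [-1.7990e+02 -1.3000e-01  1.7074e+02] yaw goal 170.66 F [-0.2  0.1  0.9] op 0.04482167522423899
```

View pics/pre.png

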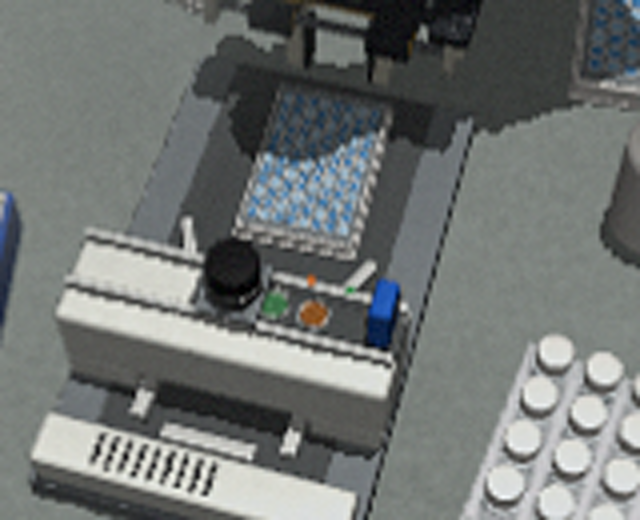

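Call:
{"op": "play_rows", "data": {"plan": [[-0.8, 0, 0, 0, 0, 0], [-0.8, 0, 0, 0, 0, 0], [-0.6, 0, 0, 0, 0, 0], [-0.6, 0, 0, 0, 0, 0], [-0.6, 0, 0, 0, 0, 0], [-0.6, 0, 0, 0, 0, 0], [-0.6, 0, 0, 0, 0, 0], [-0.6, 0, 0, 0, 0, 0], [-0.6, 0, 0, 0, 0, 0], [-0.6, 0, 0, 0, 0, 0], [-0.6, 0, 0, 0, 0, 0]]}}

```text
clock: 4.75
tool_pos: [0.4928, -0.016, 0.0445]
orientation: [-180.0, -0.0, 170.7]
force: [0.6, -0.2, -0.0]
opening: 0.0448
gripper_force: 0.2
```

```bash
python3 - <<'E'
from h import *
st(); s=snapshot('scene'); cv2.imwrite('pics/mid.png',cv2.resize(s['frame'][170:300,240:400,::-1],None,fx=4,fy=4,interpolation=cv2.INTER_CUBIC))
E
```

```text
t 4.75 reader mm [-171.7   -1.2   44.5] ori [-1.8000e+02 -1.0000e-02  1.7072e+02] yaw goal 170.66 F [ 0.6 -0.2 -0. ] op 0.044837487428319264
```

View pics/mid.png

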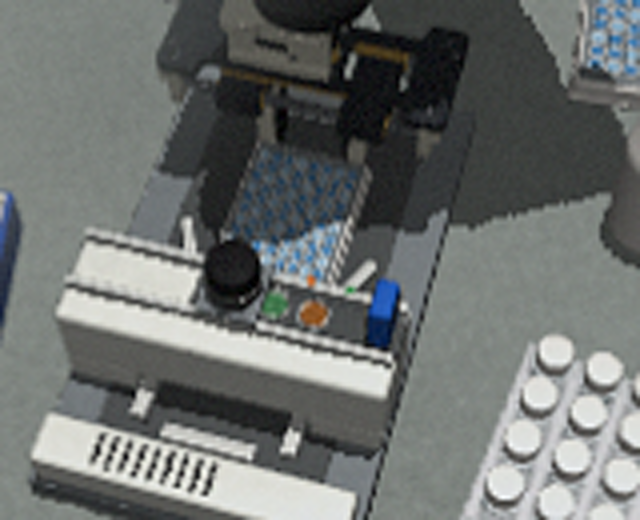

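The plate is now square against both fingers and entering the rails, with little force. I keep pushing.

Call:
{"op": "play_rows", "data": {"plan": [[-0.6, 0, 0, 0, 0, 0], [-0.6, 0, 0, 0, 0, 0], [-0.6, 0, 0, 0, 0, 0], [-0.6, 0, 0, 0, 0, 0], [-0.6, 0, 0, 0, 0, 0], [-0.6, 0, 0, 0, 0, 0], [-0.6, 0, 0, 0, 0, 0]]}}

```text
clock: 5.38
tool_pos: [0.5343, -0.0228, 0.0445]
orientation: [180.0, -0.0, 170.7]
force: [-0.1, 1.3, -0.5]
opening: 0.045
gripper_force: 0.3
```

Call:
{"op": "play_rows", "data": {"plan": [[-0.6, 0, 0, 0, 0, 0], [-0.6, 0, 0, 0, 0, 0], [-0.6, 0, 0, 0, 0, 0], [-0.6, 0, 0, 0, 0, 0], [-0.6, 0, 0, 0, 0, 0], [-0.6, 0, 0, 0, 0, 0], [-0.6, 0, 0, 0, 0, 0]]}}

```text
clock: 5.97
tool_pos: [0.5757, -0.0295, 0.0445]
orientation: [-180.0, -0.0, 170.7]
force: [-0.3, 0.0, 0.3]
opening: 0.045
gripper_force: 0.3
```

```bash
python3 - <<'E'
from h import *
st()
E
```

```text
t 5.97 reader mm [-87.8  -1.1  44.5] ori [-180.     -0.    170.72] yaw goal 170.66 F [-0.3  0.   0.3] op 0.044957051628370416
```

Call:
{"op": "play_rows", "data": {"plan": [[-0.3, 0, 0, 0, 0, 0], [-0.3, 0, 0, 0, 0, 0], [-0.3, 0, 0, 0, 0, 0], [-0.2, 0, 0, 0, 0, 0], [-0.1, 0, 0, 0, 0, 0], [0, 0, 0, 0, 0, 0]]}}

```text
clock: 6.47
tool_pos: [0.5872, -0.0314, 0.0446]
orientation: [180.0, 0.0, 170.7]
force: [0.6, -0.3, 0.3]
opening: 0.0452
gripper_force: 0.0
```

Call:
{"op": "play_rows", "data": {"plan": [[-0.1, 0, 0, 0, 0, 0], [-0.1, 0, 0, 0, 0, 0], [0, 0, 0, 0, 0, 0]]}}

```text
clock: 6.72
tool_pos: [0.5886, -0.0317, 0.0445]
orientation: [-180.0, -0.0, 170.7]
force: [-1.2, -0.2, 0.8]
opening: 0.0447
gripper_force: 0.8
```

Call:
{"op": "play_rows", "data": {"plan": [[-0.1, 0, 0, 0, 0, 0], [0, 0, 0, 0, 0, 0]]}}

```text
clock: 6.88
tool_pos: [0.5887, -0.032, 0.0443]
orientation: [-180.0, -0.1, 170.7]
force: [-5.2, 1.9, 2.8]
opening: 0.0448
gripper_force: 2.4
```

```bash
python3 - <<'E'
from h import *
st(); s=snapshot('scene'); cv2.imwrite('pics/home.png',cv2.resize(s['frame'][170:300,240:400,::-1],None,fx=4,fy=4,interpolation=cv2.INTER_CUBIC))
E
```

```text
t 6.88 reader mm [-74.6  -1.4  44.3] ori [-1.7997e+02 -1.4000e-01  1.7072e+02] yaw goal 170.66 F [-5.2  1.9  2.8] op 0.04482933837694229
```

Call:
{"op": "play_rows", "data": {"plan": [[-0.1, 0, 0, 0, 0, 0], [-0.1, 0, 0, 0, 0, 0], [0, 0, 0, 0, 0, 0], [0, 0, 0, 0, 0, 0]]}}

```text
clock: 7.27
tool_pos: [0.5888, -0.0323, 0.0438]
orientation: [-179.9, -0.3, 170.7]
force: [-11.1, 2.4, 5.8]
opening: 0.045
gripper_force: 5.3
```

```bash
python3 - <<'E'
from h import *
st()
E
```

```text
t 7.27 reader mm [-74.4  -1.7  43.8] ori [-179.93   -0.32  170.7 ] yaw goal 170.66 F [-11.1   2.4   5.8] op 0.04504497035189125
```

The plate is held firmly against the stop: TCP at -74.4 for an expected -73.5, with force rising to 11 N. I back off, rise, and hover over the grip.

Call:
{"op": "play_rows", "data": {"plan": [[0.2, 0, 0, 0, 0, 0], [0.4, 0, 0, 0, 0, 0], [1, 0, 0, 0, 0, 0], [2, 0, 0, 0, 0, 0], [0, 0, -3, 0, 0, 0], [0, 0, -3.6, 0, 0, 0], [0, 0, -3.6, 0, 0, 0], [0, 0, -3, 0, 0, 0], [0, 3, 0, 0, 0, 0], [-1, 3.4, 0, 0, 0, 0], [-3, 2, 0, 0, 0, 0], [-3.5, 1, 0, 0, 0, 0], [-3, 0, 0, 0, 0, 0], [0, 0, 0, 0, 0, 0]]}}

```text
clock: 8.43
tool_pos: [0.6792, 0.0498, 0.1755]
orientation: [-180.0, 0.1, 170.8]
force: [0.2, -0.3, 0.0]
opening: 0.045
gripper_force: 0.0
```

```bash
python3 - <<'E'
from h import *
st(); p=np.load('pose.npy')
for c in ('top','scene','wrist'):
    s=snapshot(c)
    for t in ('slider_grip','plate'):
        for d in spot_point(c,t):
            w=np.array(d['position']); e=w[:2]-p[:2]; a=p[2]
            print(c,t,np.round([np.cos(a)*e[0]+np.sin(a)*e[1],-np.sin(a)*e[0]+np.cos(a)*e[1],w[2]],3),round(d['score'],2))
    if c=='wrist': cv2.imwrite('pics/w.png',s['frame'][:,:,::-1])
    if c=='top': cv2.imwrite('pics/t.png',cv2.resize(s['frame'][90:280,250:420,::-1],None,fx=3,fy=3,interpolation=cv2.INTER_CUBIC))
E
```

```text
t 8.43 reader mm [  1.5  94.  175.5] ori [-1.7997e+02  1.0000e-01  1.7076e+02] yaw goal 170.66 F [ 0.2 -0.3  0. ] op 0.04495675878105704
top slider_grip [0.002 0.089 0.125] 0.62
top plate [-0.373  0.22   0.002] 0.95
top plate [0.001 0.002 0.02 ] 0.73
top plate [-0.325 -0.155  0.002] 0.66
scene slider_grip [0.001 0.093 0.127] 0.76
scene slider_grip [0.01  0.001 0.038] 0.46
scene plate [-0.    -0.001  0.017] 0.95
scene plate [-0.318 -0.156  0.   ] 0.75
scene plate [-0.372  0.223  0.001] 0.69
wrist slider_grip [-0.002  0.089  0.122] 0.61
wrist slider_grip [0.024 0.221 0.002] 0.3
```

View pics/w.png

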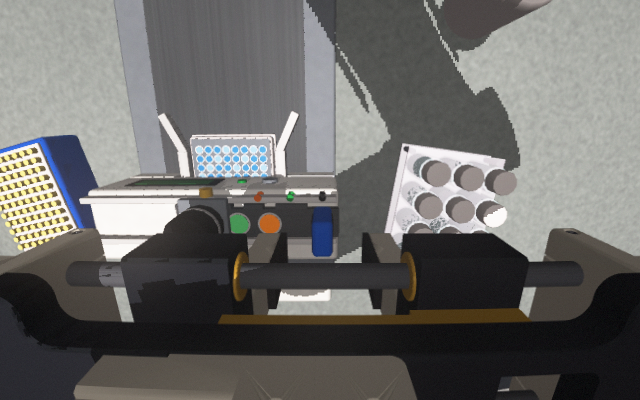

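The wrist picture shows the plate square between the rails (around px 233,155) and home. The blue tab (px 322,230) is centred between the fingers (265 and 380). Now I descend and pinch.

Call:
{"op": "play_rows", "data": {"plan": [[0.1, -0.1, 2, 0, 0, 0], [0, 0, 1.5, 0, 0, 0], [0, 0, 1, 0, 0, 0], [0, 0, 0.2, 0, 0, 0], [0, 0, 0, 0, 0, 0]]}}

```text
clock: 9.3
tool_pos: [0.6737, 0.0485, 0.1291]
orientation: [-180.0, -0.1, 170.7]
force: [-0.3, 0.4, 0.4]
opening: 0.0447
gripper_force: 0.0
```

Call:
{"op": "play_rows", "data": {"plan": [[0, 0, 0, 0, 0, 0], [0, 0, 0, 0, 0, 0], [0, 0, 0, 0, 0, 0], [0, 0, 0, 0, 0, 0], [0, 0, 0, 0, 0, 0], [0, 0, 0, 0, 0, 0]], "grip": 1.2}}

```text
clock: 9.8
tool_pos: [0.674, 0.0479, 0.1299]
orientation: [-179.9, 0.0, 170.7]
force: [0.4, -1.7, 1.7]
opening: 0.014
gripper_force: 30.2
```

```bash
python3 -c "from h import *; st()"
```

```text
t 9.8 reader mm [ -3.3  91.3 129.9] ori [-1.7994e+02  1.0000e-02  1.7073e+02] yaw goal 170.66 F [ 0.4 -1.7  1.7] op 0.01404382638815274
```

Call:
{"op": "play_rows", "data": {"plan": [[0, -0.25, 0, 0, 0, 0], [0, -0.25, 0, 0, 0, 0], [0, -0.25, 0, 0, 0, 0], [0, -0.25, 0, 0, 0, 0], [0, -0.25, 0, 0, 0, 0], [0, -0.25, 0, 0, 0, 0], [0, -0.25, 0, 0, 0, 0], [0, -0.25, 0, 0, 0, 0], [0, -0.2, 0, 0, 0, 0], [0, -0.2, 0, 0, 0, 0], [0, 0, 0, 0, 0, 0], [0, 0, 0, 0, 0, 0]]}}

```text
clock: 10.8
tool_pos: [0.6702, 0.0236, 0.1299]
orientation: [-179.9, 0.0, 170.7]
force: [-0.5, -6.9, 5.0]
opening: 0.0138
gripper_force: 30.0
```

```bash
python3 -c "from h import *; st()"
```

```text
t 10.8 reader mm [ -3.2  66.7 129.9] ori [-1.7992e+02  1.0000e-02  1.7070e+02] yaw goal 170.66 F [-0.5 -6.9  5. ] op 0.013759374268184105
```

Travel is 24.6 mm and the ball is drawing the slider to the middle stop. I release slowly and rise.

Call:
{"op": "play_rows", "data": {"plan": [[0, -0.03, 0, 0, 0, 0], [0, 0, 0, 0, 0, 0]]}}

```text
clock: 10.97
tool_pos: [0.6702, 0.0236, 0.1299]
orientation: [-179.9, 0.0, 170.7]
force: [-0.8, -4.1, 5.2]
opening: 0.0135
gripper_force: 30.0
```

Call:
{"op": "play_rows", "data": {"plan": [[0, 0, 0, 0, 0, 0], [0, 0, 0, 0, 0, 0], [0, 0, 0, 0, 0, 0], [0, 0, 0, 0, 0, 0], [0, 0, 0, 0, 0, 0], [0, 0, -1, 0, 0, 0], [0, 0, -2, 0, 0, 0], [0, 0, -3, 0, 0, 0], [0, 0, -3, 0, 0, 0], [3, 0, -1, 0, 0, 0], [4, 0, 0, 0, 0, 0], [4, 0, 0, 0, 0, 0], [4, 0, 0, 0, 0, 0], [3, 0, 0, 0, 0, 0], [0, 0, 0, 0, 0, 0]], "grip": 4}}

```text
clock: 12.22
tool_pos: [0.4878, 0.0536, 0.2309]
orientation: [179.9, 0.0, 170.8]
force: [-0.6, -0.1, 0.4]
opening: 0.04
gripper_force: 0.0
```

```bash
python3 - <<'E'
from h import *
st(); p=np.load('pose.npy'); ims=[]
for c in ('top','scene','wrist'):
    s=snapshot(c)
    for t in ('slider_grip','plate','vial_rack','tip_box','bottle'):
        for d in spot_point(c,t)[:2]:
            w=np.array(d['position']); e=w[:2]-p[:2]; a=p[2]
            print(c,t,np.round([np.cos(a)*e[0]+np.sin(a)*e[1],-np.sin(a)*e[0]+np.cos(a)*e[1],w[2]],3),round(d['score'],2),np.round(w[:2],3))
    if c!='top':
        im=s['frame'][:,:,::-1].copy()
        if c=='scene':
            im=cv2.resize(im,None,fx=4,fy=4,interpolation=cv2.INTER_CUBIC)
            draw(s,im,rd(p,[(-13,60,142),(13,60,142),(13,74,142),(-13,74,142)]),(0,255,255),4)
            draw(s,im,rd(p,[(-64,-43,34),(64,-43,34),(64,43,34),(-64,43,34)]),(255,0,255),4)
            im=im[680:1240,960:1640]
        ims.append(cv2.resize(im,(im.shape[1]*400//im.shape[0]*3//4,300)))
w=max(i.shape[1] for i in ims)
cv2.imwrite('pics/fin.png',np.vstack([cv2.copyMakeBorder(i,0,0,0,w-i.shape[1],0) for i in ims]))
E
```

```text
t 12.22 reader mm [-188.    66.7  230.9] ori [1.7990e+02 1.0000e-02 1.7077e+02] yaw goal 170.66 F [-0.6 -0.1  0.4] op 0.03999689804640331
top slider_grip [-0.001  0.067  0.128] 0.89 [0.672 0.024]
top slider_grip [-0.002  0.    -0.   ] 0.21 [ 0.66  -0.042]
top plate [0.    0.002 0.022] 0.98 [ 0.663 -0.041]
top plate [-0.325 -0.158  0.002] 0.98 [ 0.316 -0.146]
top tip_box [ 0.004 -0.214  0.002] 0.57 [ 0.632 -0.254]
top bottle [-0.188  0.244 -0.002] 0.85 [0.517 0.228]
scene slider_grip [0.001 0.066 0.125] 0.73 [0.674 0.022]
scene plate [-0.371  0.22  -0.001] 0.78 [0.332 0.234]
scene plate [0.002 0.001 0.018] 0.69 [ 0.665 -0.042]
scene vial_rack [ 0.02   0.219 -0.005] 0.78 [0.718 0.17 ]
scene tip_box [ 0.003 -0.208  0.001] 0.67 [ 0.632 -0.248]
scene tip_box [ 0.02   0.218 -0.   ] 0.19 [0.717 0.169]
scene bottle [-0.187  0.239  0.002] 0.66 [0.517 0.223]
wrist slider_grip [ 0.009 -0.001  0.034] 0.41 [ 0.671 -0.045]
wrist plate [-0.318 -0.156  0.002] 0.93 [ 0.323 -0.146]
wrist plate [-0.372  0.217  0.   ] 0.76 [0.33  0.232]
wrist bottle [-0.187  0.237 -0.004] 0.63 [0.517 0.222]
```

View pics/fin.png

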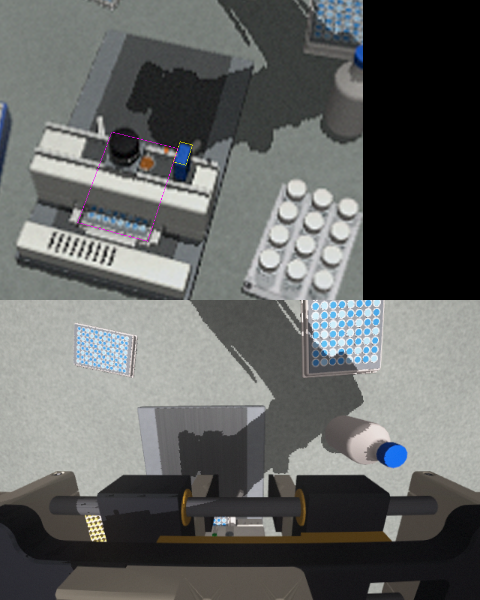

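The final picture shows the tab inside its middle-stop outline (px 182,155). The plate's far end is at the back stop (px 115,225), and the bystanders are where they were.

```bash
python3 -c "from plant import *; print(close_job())"
```

```text
the job is handed in; nothing more can be done
None
```

I pushed the plate square and home against the back stop, then moved the filter slider one click to its middle stop. The gripper has let go, the bystanders show no measurable movement, and the job was handed in at about 12 s; no verdict was returned.

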